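# Sweep the waste off the work riser into the offcut bin

## Task

Sweep the three bits of wood waste on the black perforated work riser (two round hole-saw plugs and a small block) off its end and down into the open offcut bin standing there. Push them along the board with the fingers, never lifting or carrying them, and leave the tin, the drilled plywood bracket and the tape measure where they are.

Things in the scene. Friction and masses are not known exactly. Their poses are not given: they have to be found in the camera images.
- riser: Fixed plywood work riser, black perforated top 120 mm above the bench; 360 mm along its x (away from the robot) by 500 mm along its y (left), turned up to 9 degrees. Origin: centre of its underside. Dog holes 20 mm wide, no trap for any piece. A fixed fence 36 mm high stands along the far edge (x 143 to 177 mm); near edge and both ends (y +-250 mm) have no lip. All on it is under 37 mm tall.
- bin: Open grey plastic offcut bin, fixed, 340 mm (x) by 160 mm (y), 95 mm high, 4 mm walls, a few fixed flat scraps already in it. It stands against one end of the riser (3 mm gap, middles in line, rim 25 mm below the riser's top); which end, left or right, varies: compare its position with the riser's. Origin: centre of its underside; axes parallel to the riser's.
- case: Closed fixings case with a black ribbed lid, fixed, 300 by 160 mm and 76 mm high, against the other end of the riser. Origin: centre of its underside. Not to be used.
- plug1: Hole-saw plug, to be swept: plywood disc 45 mm across and 18 mm thick, lying flat on the riser, 25 g or so. Origin: its centre, 9 mm above the riser's top.
- plug2: Second hole-saw plug, to be swept, the same as plug1: 45 mm across, 18 mm thick, origin at its centre.
- block: Small block of pale wood, to be swept: 48 mm (its x) by 40 mm (its y) by 24 mm high, lying flat at any yaw, 32 g or so. Origin: its centre, 12 mm above the riser's top.
- tin: Round shallow polish tin with a grey lid, 63 mm across and 26 mm high, loose, 120 g, standing among the waste; it must stay. Origin: centre of its underside, on the riser's top.
- bracket: The finished workpiece: plywood plate 84 mm (its x) by 150 mm (its y) by 18 mm with two 50 mm round holes, loose, 180 g, lying near the fence behind the waste; it must stay. Origin: centre of its underside.
- tape: Tape measure lying on its side, about 60 by 68 mm and 34 mm high, loose, 200 g, near the fence behind the waste; it must stay. Origin: near the centre of its underside.
Things that resemble listed ones, but are neither listed nor needed, are in the scene too. What is shaped like the plug2 but blue is not meant.

How it is judged:
By the outcome, as a careful person would: the job done as asked, in the order asked, and still so for the second after the job is handed in, with the robot touching nothing.
It also fails if it takes over 72 s, if anything falls off the work surface, if the arm or the gripper's body presses on something with over 40 N, if the wrist force passes 120 N, or if a joint passes its speed limit or range.

## Robot

A 6-joint arm with a two-finger parallel gripper is mounted at the origin on the work surface. World frame = base frame: x ahead of the robot, y to its left, z up, the work surface at z = 0. Lengths are in m, angles in rad, forces in N, time in s.
With the tool pointing down it reaches from about 0.35 to 0.975 m from the base axis. Payload 4.9 kg.
Tool frame: the origin (TCP) lies midway between the tips of the shut fingers; the grasp point (between the pads) lies 19 mm behind it; z points along the fingers, y is the line along which they close (so a half turn about z gives the same grasp; the last joint's range is limited). The gripper opens to 85 mm and grips with 20 to 120 N. Pads are 22 mm wide; open, the fingers measure 114 mm over their backs; the gripper's body (76 mm by 85 mm) begins 54 mm behind the grasp point. The pads swing forward as they close: fully open they stand 13 mm farther back than shut.
Start: joints at [1.181, 0.053, 1.613, -0, 1.476, -0.119], TCP at [0.167, 0.602, 0.231] pointing down, gripper open.
Joint ranges: [-3.01, 3.01], [-1.01, 2.22], [0.06, 2.58], [-1.02, 4.17], [0.09, 2.62], [-3.14, 3.14]. Speed limits (rad/s): [2.57, 2.57, 3.14, 3.14, 3.14, 3.14].

## Interface

Orientations are given as a rotation vector (axis times angle).
In Python, from bench import env, optics, workorder gives the robot as it stands.
- The arm moves only by the tool drive_tool, never from a script. Its argument "targets" is a list of rows, each a list of 3 entries, a list of its own where there are three numbers: the finger opening in mm, from 0 to 85.4, then the shift along the tool's x, y, z in mm, then the turn about the tool's z in degrees. A call has 1 to 8 rows; each row shifts and turns the commanded pose from where the row before left it, along the tool's axes as they then stand; what a row does not reach is not made up. A row lasts 1/12 s, in which the tool goes at most 41.7 mm and 7.16 degrees, less where a joint would pass 70% of its speed; a pose out of reach is approached as far as the arm can. A call is refused whole if a number of a shift passes 41.7 or a number of a turn 7.16, either way. A call with a gripper value outside its range is refused whole. The fingers move at their own pace and stop on an object; "force" is the grip in N (left out, the last holds). Time passes only in rows, so rows that do not move let the fingers close. It gives the time, the measured TCP pose, the force, the opening and the grip force at its end, in the units of the state.
- env.get_obs(): the state, without advancing time (a new reading comes with each control period).
- optics.get_image(name): name is "side" or "top"; returns a dict with "image" (420x560x3 uint8, red, green, blue), "vertical_fov" (degrees; the focal length in pixels is half the picture's height over the tangent of half this angle, whatever the lens; pixels are square), "cx", "cy" (the principal point, pixels), "distortion" ([k1, k2, p1, p2, k3] as OpenCV has them; the pictures are not rectified), "rvec" (rotation vector, rad) and "tvec" (3), from world to camera coordinates, as OpenCV has them. Camera axes: x right, y down, z forward; pixel columns grow to the right and rows downward; lengths in m; the calibration is good to about 2 mm. A picture is of the moment at which its call begins. There is no depth.
- workorder.close_job(): hands the job in; it is judged then, once.
The state is a dict: "t": time; "qpos": joint angles; "joint_velocities": joint speeds; "joint_torque": joint torques, N m; "tcp_pos": TCP position; "tool_rot": TCP orientation; "ft_force": force on the tool from outside, world axes, zero at the start; "wrist_torque": the same for the moment, N m; "width": opening from 0.0 (shut) to 1.0 (fully open); "finger_force": force on a finger pad.
Only numpy, scipy, OpenCV 4.12 (cv2) and the standard library are available. Lean on these libraries where they do the work, as an engineer would, in place of code of your own. Each camera call takes 0.05 s, during which the arm holds its last target. There are 200 camera calls.

## Working session

There is one attempt and no reset: what is moved stays moved. The work goes in short steps, Python scripts to look and compute and a tool call to move; the robot and the scene stay as the last step left them, time stands still between calls to the robot, and variables do not carry over. Pictures are saved under pics/ and viewed, at most 10 in all, crops included, and the job is handed in when it is done.

Besides the shell and the picture viewer there is one more tool, called after ">>>" by a JSON object that holds its "method" and its "body", one argument or row to a line. drive_tool: Moves the arm, as the interface text tells. Its arguments: {"type":"object","properties":{"targets":{"type":"array","items":{"type":"array"}},"force":{"type":"number"}},"required":["targets"]}

```bash
mkdir -p pics; cat > h.py <<'E'
import numpy as np, cv2
from bench import env, optics, workorder
def cam(n):
    d=optics.get_image(n); im=d["image"]; h=im.shape[0]
    f=h/2/np.tan(np.radians(d["vertical_fov"])/2)
    K=np.array([[f,0,d["cx"]],[0,f,d["cy"]],[0,0,1.]])
    return im,K,np.array(d["distortion"],float),np.array(d["rvec"],float),np.array(d["tvec"],float)
def ray(c,px,z):
    im,K,D,r,t=c
    p=cv2.undistortPoints(np.array(px,float).reshape(-1,1,2),K,D).reshape(-1,2)
    R=cv2.Rodrigues(r)[0]; o=-R.T@t; v=np.c_[p,np.ones(len(p))]@R
    return o+v*((z-o[2])/v[:,2])[:,None]
def proj(c,P): return cv2.projectPoints(np.array(P,float).reshape(-1,3),c[3],c[4],c[1],c[2])[0].reshape(-1,2)
def save(c,n): cv2.imwrite("pics/"+n,cv2.cvtColor(c[0],cv2.COLOR_RGB2BGR))
E
python3 - <<'E'
from h import *
for n in("top","side"):
    c=cam(n); save(c,n+"1.png"); R=cv2.Rodrigues(c[3])[0]; print(n,-R.T@c[4],c[1][0,0])
print(env.get_obs())
E
```

```text
top [0.32558745 0.01453413 1.18676376] 522.7905313012027
side [ 0.12636619 -0.53499425  0.71924117] 439.91208419988266
{'t': 0.1, 'qpos': array([ 1.18102541e+00,  5.32872988e-02,  1.61417961e+00, -1.94651822e-05,
        1.47598648e+00, -1.19021273e-01]), 'joint_velocities': array([ 0.00120816, -0.00174619, -0.00555174,  0.00167347, -0.00282569,
        0.00090479]), 'joint_torque': array([ 1.18274302e-04, -3.94905460e+01, -3.71362031e+01, -9.49013088e-05,
        3.99417986e-03,  1.60332888e-05]), 'tcp_pos': array([0.16695814, 0.60169563, 0.23017446]), 'tool_rot': array([-4.23930983e-01, -3.11240336e+00,  2.83601778e-03]), 'ft_force': array([-0.38528887, -0.11868384,  0.10047515]), 'wrist_torque': array([0.01374596, 0.03358511, 0.00921965]), 'finger_force': 0.0, 'width': 0.9999438806185058}
```

View pics/top1.png

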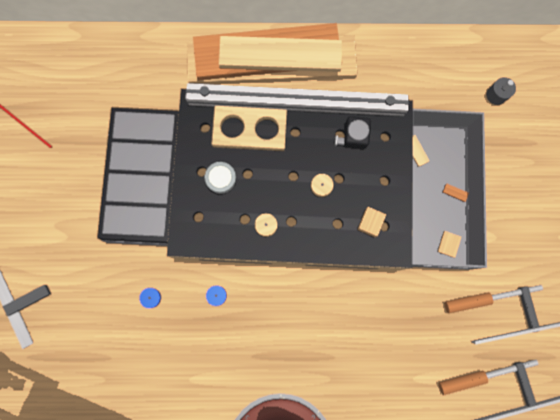

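View pics/side1.png

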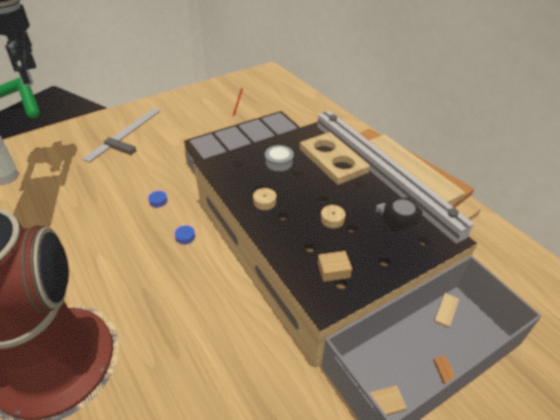

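The top view shows the bin on the right (−y), plugs at about (322,185) and (266,225), the block at (372,222), the tin at (220,177), the bracket at (249,127) and the tape at (356,132). The side view agrees. Next I'll turn these into positions.

```bash
python3 - <<'E'
from h import *
c=cam("top"); im=c[0]; hsv=cv2.cvtColor(im,cv2.COLOR_RGB2HSV)
m=((hsv[...,1]>60)&(hsv[...,2]>110)).astype(np.uint8)
roi=np.zeros_like(m); cv2.fillConvexPoly(roi,np.array([[186,108],[408,114],[410,258],[175,248]]),1)
m=cv2.morphologyEx(m&roi,cv2.MORPH_CLOSE,np.ones((5,5)))
for k in cv2.findContours(m,cv2.RETR_EXTERNAL,cv2.CHAIN_APPROX_NONE)[0]:
    if cv2.contourArea(k)<100: continue
    (u,v),s,a=cv2.minAreaRect(k); z=.138 if cv2.contourArea(k)<650 else .141
    b=ray(c,cv2.boxPoints(((u,v),s,a)),z)[:,:2]
    print("px",round(u),round(v),cv2.contourArea(k),ray(c,[(u,v)],z)[0,:2].round(3),b.round(3).tolist())
P=lambda n,p,z:print(n,ray(c,p,z)[:,:2].round(3).tolist())
P("tin",[(220,176.5)],.146); P("tape",[(345,118),(370,118),(370,148),(334,142)],.15)
P("riser NL,NR,FR(fence)",[(168,257),(413,266),(413,98)],.12)
P("bin rim",[(415,113),(484,114),(486,267),(413,268)],.095)
E
```

```text
px 266 225 406.0 [0.465 0.03 ] [[0.465, 0.062], [0.498, 0.03], [0.465, -0.003], [0.433, 0.03]]
px 374 222 546.0 [ 0.47  -0.191] [[0.457, -0.155], [0.505, -0.177], [0.483, -0.227], [0.435, -0.205]]
px 324 182 452.0 [ 0.554 -0.091] [[0.549, -0.052], [0.594, -0.099], [0.558, -0.13], [0.515, -0.083]]
px 243 129 2795.0 [0.666 0.076] [[0.626, 0.164], [0.711, 0.164], [0.706, -0.013], [0.621, -0.011]]
tin [[0.563, 0.122]]
tape [[0.686, -0.135], [0.687, -0.187], [0.622, -0.185], [0.635, -0.111]]
riser NL,NR,FR(fence) [[0.401, 0.228], [0.383, -0.271], [0.742, -0.287]]
bin rim [[0.718, -0.297], [0.716, -0.448], [0.382, -0.43], [0.38, -0.277]]
```

>>> {"method": "drive_tool", "body": {
  "targets": [
    [30,[0,0,0],7],
    [30,[0,0,0],7],
    [30,[0,0,0],7],
    [30,[0,0,0],7],
    [30,[0,0,0],7],
    [30,[0,0,0],7],
    [30,[0,0,0],7],
    [30,[0,0,0],7]
  ]
}}

```text
t: 0.82
tcp_pos: [0.1671, 0.602, 0.2308]
tool_rot: [1.843, 2.544, -0.001]
ft_force: [0.2, -0.2, 0.4]
width: 0.351
finger_force: 0.0
```

>>> {"method": "drive_tool", "body": {
  "targets": [
    [30,[0,0,0],7],
    [30,[0,0,0],7],
    [30,[0,0,0],6.6],
    [30,[0,0,0],0],
    [30,[0,0,0],0]
  ]
}}

```text
t: 1.23
tcp_pos: [0.1671, 0.602, 0.2309]
tool_rot: [2.259, 2.183, -0.001]
ft_force: [0.1, -0.6, 0.6]
width: 0.347
finger_force: 0.0
```

>>> {"method": "drive_tool", "body": {
  "targets": [
    [30,[-35.8,16.5,0],0],
    [30,[-35.8,16.5,0],0],
    [30,[-35.8,16.5,0],0],
    [30,[-35.8,16.5,0],0],
    [30,[-35.8,16.5,0],0],
    [30,[-35.8,16.5,0],0],
    [30,[-35.8,16.5,0],0],
    [30,[-35.8,16.5,0],0]
  ]
}}

```text
t: 1.9
tcp_pos: [0.2886, 0.3095, 0.2312]
tool_rot: [2.258, 2.184, 0.001]
ft_force: [0.9, -0.1, -0.6]
width: 0.355
finger_force: 0.0
```

>>> {"method": "drive_tool", "body": {
  "targets": [
    [30,[-35.8,16.5,0],0],
    [30,[-35.8,16.5,0],0],
    [30,[-35.8,16.5,0],0],
    [30,[-35.8,16.5,0],0],
    [30,[-35.8,16.5,0],0],
    [30,[-35.8,16.5,0],0],
    [30,[-35.8,16.5,0],0],
    [30,[-35.8,16.5,0],0]
  ]
}}

```text
t: 2.57
tcp_pos: [0.4101, 0.018, 0.2316]
tool_rot: [2.259, 2.182, 0.001]
ft_force: [0.2, 1.4, -0.2]
width: 0.354
finger_force: 0.0
```

>>> {"method": "drive_tool", "body": {
  "targets": [
    [30,[-35.8,16.5,0],0],
    [30,[-35.8,16.5,0],0],
    [30,[-35.8,16.5,0],0],
    [30,[-35.8,16.5,0],0],
    [30,[0,0,25],0],
    [30,[0,0,25],0],
    [30,[0,0,0],0],
    [30,[0,0,0],0]
  ]
}}

```text
t: 3.23
tcp_pos: [0.4694, -0.1251, 0.1798]
tool_rot: [-2.258, -2.179, 0.002]
ft_force: [0.3, -0.0, 1.3]
width: 0.354
finger_force: 0.0
```

>>> {"method": "drive_tool", "body": {
  "targets": [
    [30,[0,3,20],0],
    [30,[0,0,20],0],
    [30,[0,0,8],0],
    [30,[0,0,5],0],
    [30,[0,0,0],0],
    [30,[0,0,0],0]
  ]
}}

```text
t: 3.73
tcp_pos: [0.4742, -0.1257, 0.1297]
tool_rot: [2.26, 2.18, 0.001]
ft_force: [0.9, 0.0, 1.1]
width: 0.35
finger_force: 0.0
```

```bash
python3 - <<'E'
from h import *
c=cam("side"); save(c,"s2.png")
E
```

```text
(no output)
```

View pics/s2.png

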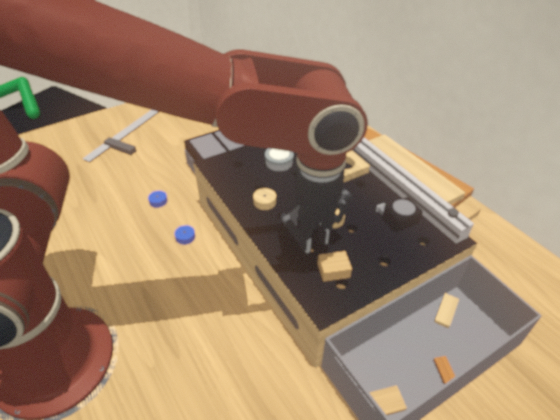

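The fingers stand at about (310,247) and (330,237), just behind the block at (335,265), and nothing has been touched. I'll push the block now.

>>> {"method": "drive_tool", "body": {
  "targets": [
    [30,[-8,0,3],0],
    [30,[-10,0,0],0],
    [30,[-14,0,0],0],
    [30,[-14,0,0],0],
    [30,[-14,0,0],0],
    [30,[-14,0,0],0],
    [30,[-14,0,0],0]
  ]
}}

```text
t: 4.37
tcp_pos: [0.4702, -0.2152, 0.1256]
tool_rot: [2.262, 2.179, 0.0]
ft_force: [0.0, -0.1, -0.3]
width: 0.351
finger_force: 0.1
```

>>> {"method": "drive_tool", "body": {
  "targets": [
    [30,[-14,0,0],0],
    [30,[-14,0,0],0],
    [30,[-14,0,0],0],
    [30,[-14,0,0],0],
    [30,[-14,0,0],0],
    [30,[-14,0,0],0],
    [30,[0,0,0],0],
    [30,[0,0,0],0]
  ]
}}

```text
t: 5.03
tcp_pos: [0.4671, -0.2982, 0.1252]
tool_rot: [-2.263, -2.178, -0.0]
ft_force: [-0.4, -0.0, -0.5]
width: 0.35
finger_force: 0.0
```

```bash
python3 - <<'E'
from h import *
c=cam("side"); save(c,"s3.png")
E
```

```text
(no output)
```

View pics/s3.png

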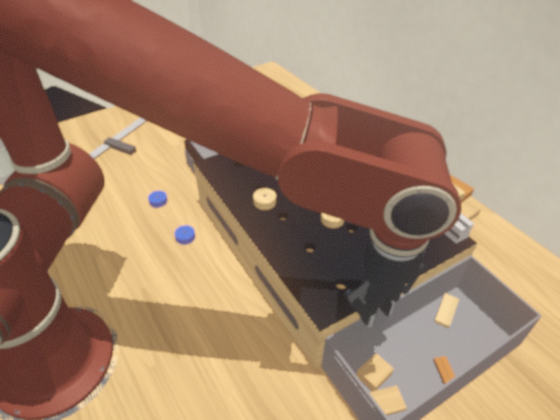

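The block lies in the bin at (377,371). Next is the far plug.

>>> {"method": "drive_tool", "body": {
  "targets": [
    [30,[0,0,-35],0],
    [30,[0,0,-35],0],
    [30,[38,10,0],0],
    [30,[38,10,0],0],
    [30,[38,10,0],0],
    [30,[38,10,0],0],
    [30,[38,10,0],0],
    [30,[38,10,0],0]
  ]
}}

```text
t: 5.75
tcp_pos: [0.5355, -0.0692, 0.1954]
tool_rot: [2.261, 2.181, 0.001]
ft_force: [1.0, -1.1, 0.2]
width: 0.352
finger_force: 0.0
```

>>> {"method": "drive_tool", "body": {
  "targets": [
    [30,[38,11,0],0],
    [30,[5,2,0],0],
    [30,[0,0,25],0],
    [30,[0,0,25],0],
    [30,[0,0,15],0],
    [30,[0,0,5],0],
    [30,[0,0,0],0],
    [30,[0,0,0],0]
  ]
}}

```text
t: 6.42
tcp_pos: [0.5503, -0.0295, 0.1259]
tool_rot: [2.262, 2.18, 0.001]
ft_force: [0.3, -0.4, 0.6]
width: 0.352
finger_force: 0.0
```

```bash
python3 - <<'E'
from h import *
c=cam("side"); save(c,"s4.png")
E
```

```text
(no output)
```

View pics/s4.png

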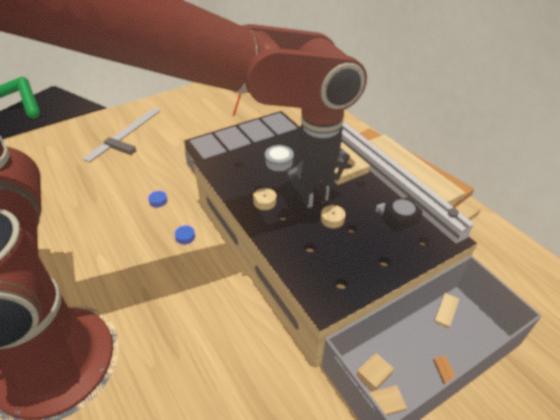

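The fingers at about (311,200) and (328,190) are in line behind the plug at (333,215). I'll push it now.

>>> {"method": "drive_tool", "body": {
  "targets": [
    [30,[-8,0,0],0],
    [30,[-10,0,0],0],
    [30,[-12,0,0],0],
    [30,[-15,0,0],0],
    [30,[-15,0,0],0],
    [30,[-15,0,0],0],
    [30,[-15,0,0],0],
    [30,[-15,0,0],0]
  ]
}}

```text
t: 7.13
tcp_pos: [0.5463, -0.1364, 0.1259]
tool_rot: [2.262, 2.178, 0.001]
ft_force: [0.2, 0.5, 0.6]
width: 0.352
finger_force: 0.2
```

>>> {"method": "drive_tool", "body": {
  "targets": [
    [30,[-15,0,0],0],
    [30,[-15,0,0],0],
    [30,[-15,0,0],0],
    [30,[-15,0,0],0],
    [30,[-15,0,0],0],
    [30,[-15,0,0],0],
    [30,[-15,0,0],0],
    [30,[-15,0,0],0]
  ]
}}

```text
t: 7.8
tcp_pos: [0.5417, -0.2557, 0.1253]
tool_rot: [-2.262, -2.18, 0.0]
ft_force: [-1.0, 0.3, 0.5]
width: 0.351
finger_force: 0.1
```

>>> {"method": "drive_tool", "body": {
  "targets": [
    [30,[-15,0,0],0],
    [30,[-15,0,0],0],
    [30,[-15,0,0],0],
    [30,[0,0,0],0],
    [30,[0,0,0],0],
    [30,[0,0,-35],0],
    [30,[0,0,-35],0],
    [30,[0,0,0],0]
  ]
}}

```text
t: 8.47
tcp_pos: [0.5435, -0.3008, 0.2038]
tool_rot: [2.252, 2.173, 0.004]
ft_force: [0.3, -0.3, 1.7]
width: 0.353
finger_force: 0.0
```

```bash
python3 - <<'E'
from h import *
c=cam("side"); save(c,"s5.png")
E
```

```text
(no output)
```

View pics/s5.png

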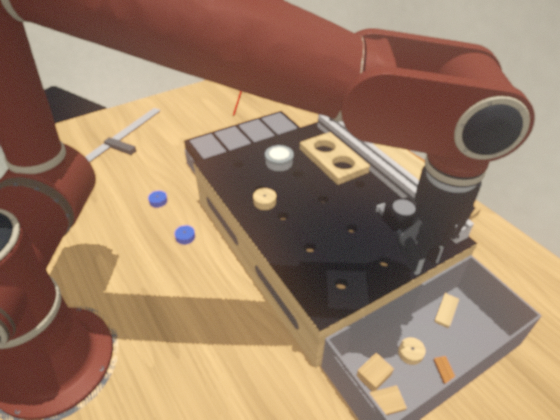

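The first plug is in the bin at (411,350). The last plug is at (265,198).

>>> {"method": "drive_tool", "body": {
  "targets": [
    [30,[38.6,-9,0],0],
    [30,[38.6,-9,0],0],
    [30,[38.6,-9,0],0],
    [30,[38.6,-9,0],0],
    [30,[38.6,-9,0],0],
    [30,[38.6,-9,0],0],
    [30,[38.6,-9,0],0],
    [30,[38.6,-9,0],0]
  ]
}}

```text
t: 9.18
tcp_pos: [0.4782, 0.0143, 0.1943]
tool_rot: [-2.261, -2.18, 0.001]
ft_force: [0.7, 1.1, 0.3]
width: 0.351
finger_force: 0.0
```

>>> {"method": "drive_tool", "body": {
  "targets": [
    [30,[38.6,-9,0],0],
    [30,[38.6,-9,0],0],
    [30,[0,0,0],0],
    [30,[0,0,25],0],
    [30,[0,0,25],0],
    [30,[0,0,15],0],
    [30,[0,0,5],0],
    [30,[0,0,0],0]
  ]
}}

```text
t: 9.85
tcp_pos: [0.4627, 0.0898, 0.1229]
tool_rot: [-2.259, -2.178, 0.005]
ft_force: [-0.7, -0.2, 0.2]
width: 0.349
finger_force: 0.0
```

```bash
python3 - <<'E'
from h import *
c=cam("side"); save(c,"s6.png")
print(env.get_obs()["tcp_pos"], ray(c,[(265,196)],.138), proj(c,env.get_obs()["tcp_pos"]))
E
```

```text
[0.4639016  0.0898143  0.12461698] [[0.46894213 0.02912412 0.138     ]] [[247.65047436 185.65081629]]
```

View pics/s6.png

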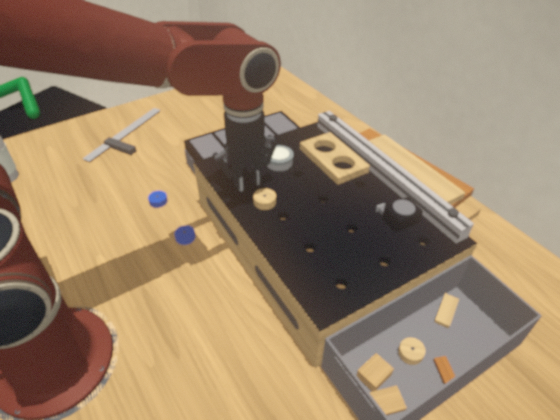

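The fingers are just behind the last plug at (265,198), and the tin at (281,156) is clear. I'll shift 5 mm and push.

>>> {"method": "drive_tool", "body": {
  "targets": [
    [30,[-6,5,0],0],
    [30,[-10,0,0],0],
    [30,[-12,0,0],0],
    [30,[-15,0,0],0],
    [30,[-15,0,0],0],
    [30,[-15,0,0],0],
    [30,[-15,0,0],0],
    [30,[-15,0,0],0]
  ]
}}

```text
t: 10.57
tcp_pos: [0.4665, -0.0151, 0.1268]
tool_rot: [2.261, 2.178, 0.002]
ft_force: [0.6, -0.5, 0.0]
width: 0.351
finger_force: 0.1
```

>>> {"method": "drive_tool", "body": {
  "targets": [
    [30,[-15,0,0],0],
    [30,[-15,0,0],0],
    [30,[-15,0,0],0],
    [30,[-15,0,0],0],
    [30,[-15,0,0],0],
    [30,[-15,0,0],0],
    [30,[-15,0,0],0],
    [30,[-15,0,0],0]
  ]
}}

```text
t: 11.23
tcp_pos: [0.4617, -0.1353, 0.1268]
tool_rot: [2.261, 2.177, 0.001]
ft_force: [0.1, -0.0, 0.8]
width: 0.351
finger_force: 0.1
```

>>> {"method": "drive_tool", "body": {
  "targets": [
    [30,[-15,0,0],0],
    [30,[-15,0,0],0],
    [30,[-15,0,0],0],
    [30,[-15,0,0],0],
    [30,[-15,0,0],0],
    [30,[-15,0,0],0],
    [30,[-15,0,0],0],
    [30,[-15,0,0],0]
  ]
}}

```text
t: 11.9
tcp_pos: [0.4569, -0.2551, 0.1264]
tool_rot: [2.261, 2.178, 0.0]
ft_force: [0.6, -0.0, 0.1]
width: 0.353
finger_force: 0.0
```

>>> {"method": "drive_tool", "body": {
  "targets": [
    [30,[-15,0,0],0],
    [30,[-15,0,0],0],
    [30,[-15,0,0],0],
    [30,[0,0,0],0],
    [30,[0,0,0],0],
    [30,[0,0,-35],0],
    [30,[0,0,-35],0],
    [30,[0,0,0],0]
  ]
}}

```text
t: 12.57
tcp_pos: [0.4582, -0.3, 0.2032]
tool_rot: [2.252, 2.173, 0.002]
ft_force: [1.1, 0.0, 1.6]
width: 0.347
finger_force: 0.0
```

```bash
python3 - <<'E'
from h import *
c=cam("side"); save(c,"s7.png")
E
```

```text
(no output)
```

View pics/s7.png

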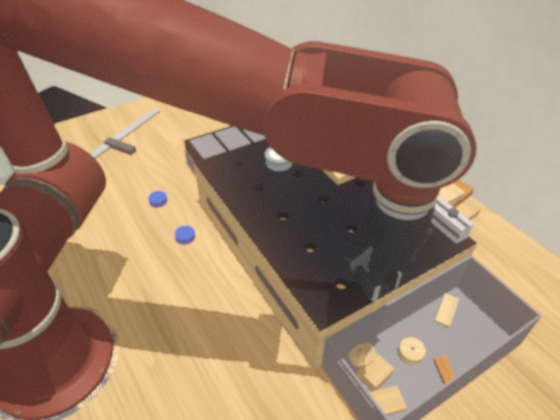

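Both plugs and the block are in the bin. The last plug, at (362,355), may be leaning against the block, so I'll let it settle and look closer.

>>> {"method": "drive_tool", "body": {
  "targets": [
    [30,[30,0,-20],0],
    [30,[30,0,-20],0],
    [30,[30,0,0],0],
    [30,[0,0,0],0],
    [30,[0,0,0],0],
    [30,[0,0,0],0],
    [30,[0,0,0],0],
    [30,[0,0,0],0]
  ]
}}

```text
t: 13.28
tcp_pos: [0.4581, -0.2087, 0.2344]
tool_rot: [-2.262, -2.178, 0.001]
ft_force: [0.2, 0.1, 0.4]
width: 0.35
finger_force: 0.0
```

```bash
python3 - <<'E'
from h import *
a=cam("side")[0][250:420,310:550]; b=cam("top")[0][80:280,160:500]
a=cv2.resize(a,(480,340),interpolation=2); b=cv2.resize(b,(306,180))
o=np.zeros((340,790,3),np.uint8); o[:,:480]=a; o[:180,484:]=b
cv2.imwrite("pics/s8.png",o[...,::-1])
E
```

```text
(no output)
```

View pics/s8.png

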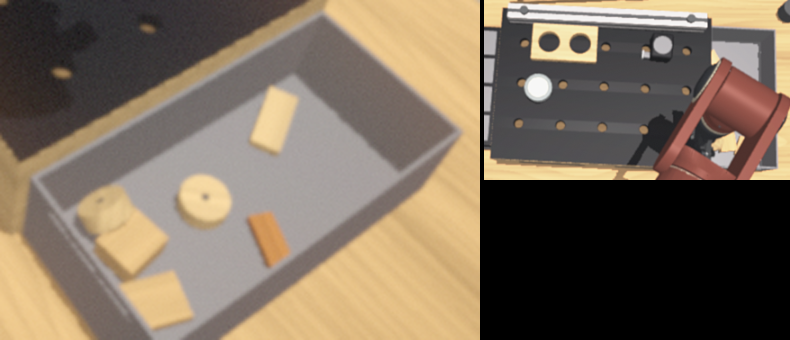

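All three pieces are down in the bin, with the last plug at rest beside the block. The tin, bracket and tape have not moved, and the arm is clear.

```bash
python3 -c "
from bench import workorder
print(workorder.close_job())"
```

```text
the job is handed in; nothing more can be done
None
```

I pushed both plugs and the block off the riser's end into the offcut bin. The tin, bracket and tape measure stayed where they were, and I handed the job in at about 13 s of the 72 s allowed.

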